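# Set the attenuator thumbwheel and lock the photometer's service hatch

## Robot

A 6-joint arm with a two-finger parallel gripper is mounted at the origin on the work surface. World frame = base frame: x ahead of the robot, y to its left, z up, the work surface at z = 0. Lengths are in m, angles in rad, forces in N, time in s.
With the tool pointing down it reaches from about 0.375 to 0.75 m from the base axis. Payload 9 kg.
Tool frame: the origin (TCP) lies on the centre line of the jaws, within the pads' length; the fingertips stand 22 mm ahead of it and the grasp point (between the pads) lies 3 mm ahead of it (ctrl.tip_reach is the distance from the TCP to the fingertips, in m); z points along the fingers, y is the line along which they close (so a half turn about z gives the same grasp; the last joint's range is limited). The gripper opens to 85 mm and grips with 20 to 120 N. Pads are 22 mm wide; open, the fingers measure 114 mm over their backs; the gripper's body (76 mm by 85 mm) begins 54 mm behind the grasp point. The pads swing forward as they close: fully open they stand 13 mm farther back than shut.
Start: joints at [0.967, 0.104, 0.097, 1.564, 0, 1.353], TCP at [0.226, 0.556, 0.253] pointing down, gripper open.
Joint ranges: [-2.99, 2.99], [-0.84, 1.86], [-1.1, 1.16], [-1.84, 2.11], [-1.51, 1.56], [-3.14, 3.14]. Speed limits (rad/s): [2.22, 2.22, 2.57, 3.14, 3.14, 3.14].

## Interface

Orientations are given as a unit quaternion [w, x, y, z].
In Python, from rig import ctrl gives the robot as it stands.
- The arm moves only by the tool carry_out, never from a script. Its argument "deltas" is one flat list of numbers, 7 for each row, row after row: the closure in counts, from 0 (fully open) to 255 (shut), then the shift along the tool's x, y, z each as a share of 150 mm, from -1 to 1, then the turn, a rotation vector about the tool's x, y, z each as a share of 2 rad, from -1 to 1. A call has 1 to 10 rows; each row is the pose to reach, as a shift and turn from the pose commanded when the call began, along the tool's axes at that moment; what a row does not reach only later rows make up. A row lasts 1/10 s, in which the tool goes at most 50 mm and 8.59 degrees, less where a joint would pass 70% of its speed; a pose out of reach is approached as far as the arm can. A call with a number of a shift or a turn outside -1 to 1 is refused whole. A call with a gripper value outside its range is refused whole. The fingers move at their own pace and stop on an object; "newtons" is the grip in N (left out, the last holds). Time passes only in rows, so rows that repeat a pose let the fingers close. It gives the time, the measured TCP pose, the force, the opening and the grip force at its end, in the units of the state.
- ctrl.get_state(): the state, without advancing time (a new reading comes with each control period).
- ctrl.snapshot(name): name is "scene" or "top" or "wrist"; returns a dict with "image" (400x640x3 uint8, red, green, blue), "range_z" (400x640 float32, m along the optical axis (not along the pixel's ray), 0 where there is no reading), "mtx" (3x3 intrinsics, pixels), "xyz" and "attitude" of the camera in the world. Camera axes: x right, y down, z forward; pixel columns grow to the right and rows downward; lengths in m; the calibration is good to about 2 mm. A picture is of the moment at which its call begins.
- ctrl.hand_in(): hands the job in; it is judged then, once.
The state is a dict: "clock": time; "qpos": joint angles; "qd": joint speeds; "joint_torque": joint torques, N m; "tool_pos": TCP position; "eef_rot": TCP orientation; "ft_force": force on the tool from outside, world axes, zero at the start; "ft_torque": the same for the moment, N m; "finger_gap": finger opening in m; "finger_force": force on a finger pad.
Only numpy, scipy, OpenCV 4.12 (cv2) and the standard library are available. Lean on these libraries where they do the work, as an engineer would, in place of code of your own. Each camera call takes 0.05 s, during which the arm holds its last target. There are 200 camera calls.

## Task

With one fingertip, roll the edge thumbwheel in the photometer's open service compartment until the small pointer stands in line with the long marker (not the short one), without pushing the pointer itself. Then swing the hatch down until it is fully shut, and only then turn its wing knob clockwise a full quarter turn so that the cam tongue goes under the frame edge. Leave the two cuvettes standing on the instrument and everything else on the bench where it is.

Things in the scene. Friction and masses are not known exactly. Their poses are not given: they have to be found in the camera images.
- photometer: white bench instrument, 300 x 240 x 90 mm (its x, y, z), screwed to the bench; origin: centre of its underside, z up, its x axis points roughly away from the robot. In its top is a service compartment from x -100 to +60 mm and y -70 to +70 mm, whose white floor panel lies 60 mm above the bench, 30 mm below the rim (90 mm). Left of it (y +70 mm and more) the rim is an 8 mm thick frame edge, hollow underneath.
- wheel_crest (a point): fixed point at the top of the thumbwheel, where a fingertip rolls it: x -20, y 35, z 69 mm in the photometer's frame. The black ribbed wheel (45 mm diameter over the ribs, 10 mm thick, 16 ribs) stands on edge in a 42 x 15 mm slot of the panel, axis along the photometer's y; 9 mm of it stands above the panel. Pushed along x at its crest it turns, with about 1.2 N; it stays where it is left. About 20 mm of rim can be rolled per stroke.
- wheel (a joint): turn of the thumbwheel, rad, -2.2 to 2.2; grows as its crest moves to the photometer's +x. Geared to the pointer: 15 mm of pointer travel per rad, the same way as the crest (1 mm of rim moves the pointer about 0.68 mm).
- pointer: black needle 3 mm wide (x) and 20 mm long (y) on a small carriage, 5.5 mm high, in a groove along the photometer's x at y -5 mm, 40 mm to the right of the wheel; origin: on its centre line, on the panel. x runs from -53 to +13 mm in the photometer's frame. Moved only by the wheel; must not be touched.
- long_marker: the target: dark steel strip 6 mm wide (x), 38 mm long (y), 3 mm thick, on the panel beside the pointer's groove; origin: middle of the end next to the groove, on the strip's centre line, on the panel. It is 12 to 24 mm to one side (+x or -x) of the groove's middle, the short marker on the other side.
- short_marker: a like strip, 6 mm wide but only 12 mm long: not the target; origin as for the long marker.
- hatch (a joint): opening angle of the hatch, rad: 0 shut, 1.9 wide open (1.57 is upright). Slate-grey plate 172 mm (x) x 154 mm x 8 mm, hinged on the compartment's right (-y) rim along the photometer's x; swings over to +y to shut. A stiff hinge keeps it at any angle; shutting it takes about 1 to 3 N at the push point.
- hatch_hinge (a point): fixed point on the hinge axis, at the middle of the hatch's width: x -20, y -75, z 94.5 mm in the photometer's frame; the axis is the photometer's x. The plate is centred on this axis (4 mm to each face) and reaches 155 mm from it.
- hatch_push (a point): point on the hatch's outer face (the upper face when shut), 105 mm from the hinge axis and 50 mm to +x of the hatch's middle: a clear place to push it, beside the knob. 98.5 mm above the bench when shut.
- wing_grip (a point): on the wing knob's axis, at the height to grip it: 24 mm outward from the hatch's outer face, 130 mm from the hinge axis, at the middle of the hatch's width. Steel upright blade 38 mm long, 9 mm thick, from 6 to 34 mm above the hatch's outer face. When the hatch is shut the axis is vertical and this point is 122.5 mm above the bench.
- wing (a joint): turn of the wing knob, rad: 0 unlocked (blade along the photometer's x), up to a stop at 1.571 locked (blade along y, tongue under the frame edge); grows clockwise seen from above on the shut hatch. Turns with 0.03 Nm and stays. Starts between 0 and 0.2.
- cuvette_a: clear cuvette 12.5 x 12.5 x 45 mm standing loose on the far part of the photometer's top; origin: centre of its underside
- cuvette_b: a second cuvette like it
- mouse: black computer mouse 105 x 60 x 32 mm on its pad, bystander
- carton: small cardboard carton 90 x 60 x 50 mm, bystander
- reagent: amber bottle, 60 mm diameter, 130 mm tall, bystander
- beaker: glass beaker, 70 mm diameter, 85 mm tall, bystander
- driver: screwdriver 160 mm long lying on the bench, bystander

How it is judged:
By the outcome, as a careful person would: the job done as asked, in the order asked, and still so for the second after the job is handed in, with the robot touching nothing.
It also fails if it takes over 69 s, if anything falls off the work surface, if the arm or the gripper's body presses on something with over 40 N, if the wrist force passes 120 N, or if a joint passes its speed limit or range.

## Working session

There is one attempt and no reset: what is moved stays moved. The work goes in short steps, Python scripts to look and compute and a tool call to move; the robot and the scene stay as the last step left them, time stands still between calls to the robot, and variables do not carry over. Pictures are saved under pics/ and viewed, at most 11 in all, crops included, and the job is handed in when it is done.

Besides the shell and the picture viewer there is one more tool, called after "Emit:" by a JSON object that holds its "fn" and its "kwargs", one argument or row to a line. carry_out: Moves the arm, as the interface text tells. Shift numbers are shares of 150 mm and turn numbers shares of 2 rad, none past 1 either way. Its arguments: {"type":"object","properties":{"deltas":{"type":"array"},"newtons":{"type":"number"}},"required":["deltas"]}

```bash
mkdir -p pics; cat > h.py <<'E'
import numpy as np, cv2
from rig import ctrl
from scipy.spatial.transform import Rotation as R
def rot(q): return R.from_quat(np.roll(np.array(q,float),-1)).as_matrix()
def att(s):
    a=np.array(s["attitude"]); return a if a.shape==(3,3) else rot(a)
def cast(s,u,v,z):
    d=att(s)@np.linalg.inv(s["mtx"])@np.array([u,v,1.]); c=np.array(s["xyz"])
    return c+d*(z-c[2])/d[2]
def cloud(s):
    v,u=np.mgrid[0:400,0:640]; Z=s["range_z"]
    p=np.stack([u,v,np.ones_like(u)],-1)@np.linalg.inv(s["mtx"]).T*Z[...,None]
    return p@att(s).T+np.array(s["xyz"])
def proj(s,p):
    c=s["mtx"]@(att(s).T@(np.array(p)-s["xyz"])); return c[:2]/c[2]
def save(n,im): cv2.imwrite("pics/"+n,cv2.cvtColor(np.ascontiguousarray(im),cv2.COLOR_RGB2BGR))
E
python3 - <<'E'
from h import *
import pickle
d={n:ctrl.snapshot(n) for n in("scene","top")}
pickle.dump(d,open("s0.pkl","wb"))
for n in d: save(n+"0.png",d[n]["image"]); print(n,d[n]["xyz"],d[n]["attitude"],d[n]["mtx"])
print(ctrl.get_state())
E
```

```text
scene [ 1.38637694 -0.26811562  0.71355237] [-0.36618893  0.71197335  0.52978919 -0.27986253] [[383.54787084   0.         323.49356051]
 [  0.         383.54787084 201.64687883]
 [  0.           0.           1.        ]]
top [4.05754223e-01 3.09181260e-04 1.19800158e+00] [ 0.04127667 -0.69674897  0.71407322 -0.05418983] [[388.39228083   0.         316.9572018 ]
 [  0.         388.39228083 202.83380543]
 [  0.           0.           1.        ]]
{'clock': 0.1, 'qpos': array([ 9.67327892e-01,  1.04674282e-01,  9.65337043e-02,  1.56394638e+00,
       -6.48295861e-07,  1.35306080e+00]), 'qd': array([ 0.00030878, -0.00198738,  0.00144726,  0.00024141,  0.0001959 ,
        0.00034868]), 'joint_torque': array([ 7.09086089e-03, -5.58207393e+01,  5.04721677e+01,  1.29746814e-02,
       -2.41458565e-04, -6.58943372e-05]), 'tool_pos': array([0.22558077, 0.55565783, 0.25257244]), 'eef_rot': array([-2.57288602e-04,  1.91672947e-01,  9.81458642e-01, -5.91808565e-04]), 'ft_force': array([0.28119281, 0.25723432, 0.5021706 ]), 'ft_torque': array([-0.01923187, -0.0161431 , -0.00241196]), 'finger_force': 0.0, 'finger_gap': 0.08519712949164727}
```

View pics/top0.png

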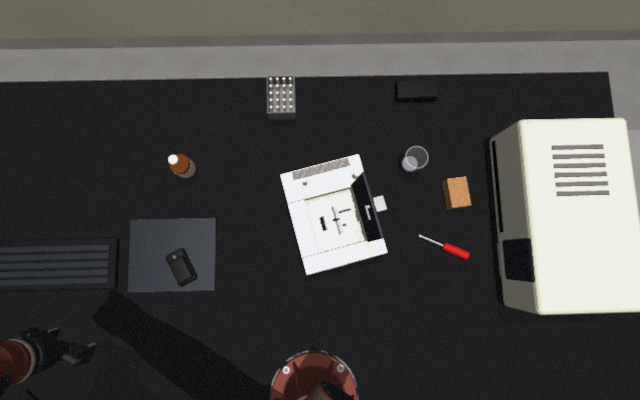

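View pics/scene0.png

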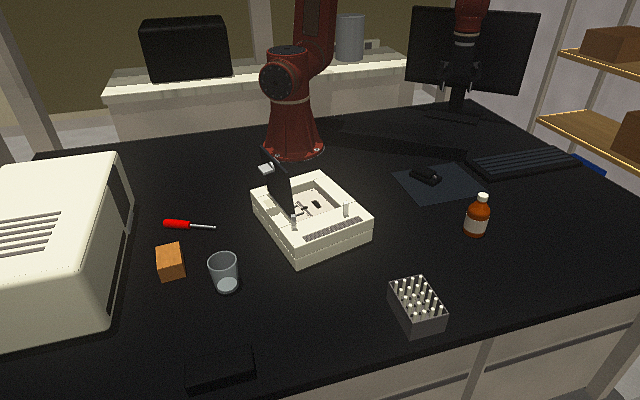

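The top view shows the photometer around (335,215), yawed by about 14°. The wheel is near (323,223), the pointer and markers around (340,215), and the hatch is open along (370,210) with its knob at (379,204). The scene view confirms this. Next I'll measure the frame pose and take a magnified crop.

```bash
python3 - <<'E'
from h import *
import pickle
d=pickle.load(open("s0.pkl","rb")); s=d["top"]
P=cloud(s); im=s["image"]
m=(abs(P[...,2]-.09)<.006)&(im.min(-1)>90)
m[:,:270]=0;m[:,400:]=0;m[:140]=0;m[285:]=0
pts=P[m][:,:2].astype(np.float32)
r=cv2.minAreaRect(pts*1000); print(r,m.sum(), np.median(P[m][:,2]))
b=cv2.boxPoints(r);print(b)
# corners by pixel for cross-check
mm=((im.min(-1)>90)&m).astype(np.uint8)
c=s["image"][140:290,260:410]
save("top_c.png",cv2.resize(c,(600,600),interpolation=cv2.INTER_CUBIC))
E
```

```text
((527.4489135742188, -65.58323669433594), (299.2452087402344, 240.01260375976562), 13.698568344116211) 4702 0.09026649543924192
[[ 353.66315    15.576782]
 [ 410.50146  -217.60867 ]
 [ 701.2347   -146.74326 ]
 [ 644.39636    86.4422  ]]
```

View pics/top_c.png

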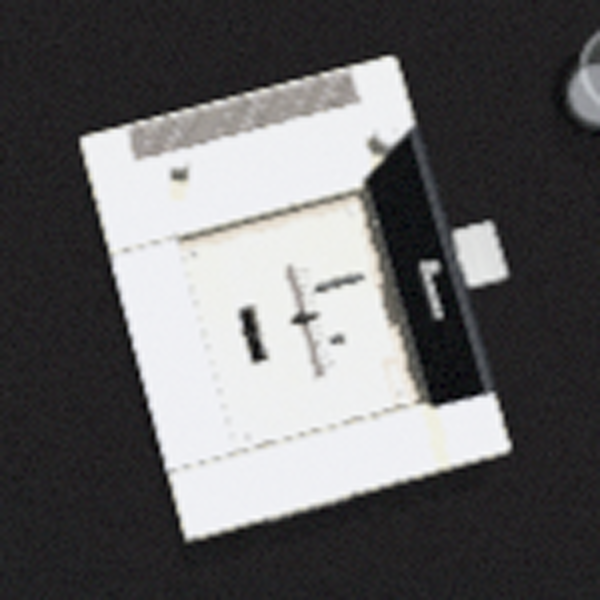

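```bash
cat >> h.py <<'E'
O=np.array([.5274,-.0656,0]); YAW=np.radians(13.70)
RP=R.from_euler("z",YAW).as_matrix()
def toP(p): return (np.array(p)-O)@RP
def toW(p): return RP@np.array(p)+O   # metres
E
python3 - <<'E'
from h import *
import pickle
d=pickle.load(open("s0.pkl","rb")); s=d["top"]
for n,(a,b) in dict(wheelA=(244,308),wheelB=(262,360),ptr=(303,318),long0=(318,289),long1=(362,277),short=(337,340),groove0=(290,265),groove1=(320,375)).items():
    print(n,(toP(cast(s,260+a/4-.4,140+b/4-.4,.066 if n[0]=='w' else .062))*1000).round(1))
for n in("top","scene"):
    Q=toP(cloud(d[n])); g=d[n]["image"].max(-1)<90
    m=(abs(Q[...,0]+.02)<.09)&(Q[...,2]>.105)&(Q[...,1]<0)&(Q[...,1]>-.16)&(Q[...,2]<.27)
    for q,k in((Q[m&g],"plate"),(Q[m&~g],"bright")):
        print(n,k,len(q)); 
        if len(q): print(np.percentile(q,[2,50,98],axis=0).round(3).tolist()); a=np.arctan2(q[:,2]-.0945,q[:,1]+.075); print(np.percentile(a,[5,50,95]))
Q=toP(cloud(d["top"]));
for u,v in((415,160),(410,165),(457,193)): print(Q[v,u])
# wheel position check & TCP orientation
st=ctrl.get_state(); print(rot(st["eef_rot"]).round(3), ctrl.tip_reach)
E
```

```text
wheelA [-0.7 34.7 66. ]
wheelB [-40.9  32.1  66. ]
ptr [-18.8  -5.4  62. ]
long0 [ -1.  -21.8  62. ]
long1 [ -0.8 -55.6  62. ]
short [-40.8 -25.1  62. ]
groove0 [21.6 -6.6 62. ]
groove1 [-62.3  -6.2  62. ]
top plate 1000
[[-0.102, -0.09, 0.109], [-0.021, -0.079, 0.204], [0.059, -0.072, 0.251]]
[1.45975555 1.61219626 1.66049544]
top bright 231
[[-0.082, -0.122, 0.144], [-0.022, -0.103, 0.227], [0.065, -0.071, 0.247]]
[1.54457607 1.77520171 1.90723095]
scene plate 1064
[[-0.102, -0.092, 0.109], [0.002, -0.086, 0.19], [0.064, -0.079, 0.25]]
[1.63766539 1.68927309 1.84721521]
scene bright 144
[[-0.04, -0.123, 0.189], [-0.016, -0.106, 0.227], [0.062, -0.071, 0.25]]
[1.61851232 1.80188954 1.91734276]
[ 0.10098891 -0.30480377  0.00220547]
[ 0.07621533 -0.25840984  0.08542425]
[-0.03718749 -0.3824029   0.04821736]
[[-0.927  0.376 -0.001]
 [ 0.376  0.927 -0.001]
 [ 0.    -0.001 -1.   ]] 0.022
```

```bash
cat >> h.py <<'E'
def sh(tip,yawdeg=0.,frm=None):
    """tip: photometer-frame mm of fingertip centre; yawdeg: tool turn (ccw) from x=-photometer x, y=photometer y (down)"""
    s=ctrl.get_state(); p=np.array(s["tool_pos"]); M=rot(s["eef_rot"])
    T=RP@np.diag([-1.,1,-1])
    T=R.from_euler("z",np.radians(yawdeg)).as_matrix()@np.array([RP@[-1,0,0],RP@[0,-1,0],[0,0,-1]]).T if False else R.from_euler("z",np.radians(yawdeg)).as_matrix()@T
    w=toW(np.array(tip)/1000)+[0,0,ctrl.tip_reach]
    print("shift",(M.T@(w-p)/.15).round(3),"turn",(R.from_matrix(M.T@T).as_rotvec()/2).round(4))
def tipP():
    s=ctrl.get_state(); M=rot(s["eef_rot"]); print("tip",(toP(np.array(s["tool_pos"])+M[:,2]*.022)*1000).round(1),"F",(np.array(s["ft_force"])@RP).round(1),"t",s["clock"],"q6",s["qpos"][5].round(2))
E
python3 - <<'E'
from h import *
tipP(); sh([-30,42,100])
E
```

```text
tip [-146.1  675.   230.6] F [0.3 0.2 0.5] t 0.1 q6 1.35
shift [-3.097 -2.969  0.873] turn [-6.000e-04 -3.000e-04 -3.124e-01]
```

Emit:
{"fn": "carry_out", "kwargs": {
  "deltas": [255,-0.25,-0.25,0,0,0,-0.07,255,-0.5,-0.5,0,0,0,-0.14,255,-0.75,-0.75,0,0,0,-0.21,255,-1,-1,0,0,0,-0.28,255,-1,-1,0,0,0,-0.3124,255,-1,-1,0,0,0,-0.3124],
  "newtons": 30
}}

```text
clock: 0.7
tool_pos: [0.3093, 0.3584, 0.2532]
eef_rot: [0.0, -0.119, 0.993, -0.0]
ft_force: [0.2, 0.7, 0.3]
finger_gap: -0.0002
finger_force: 0.0
```

```bash
python3 - <<'E'
from h import *
tipP(); sh([-30,42,110])
E
```

```text
tip [-111.5  463.6  231.2] F [0.4 0.6 0.3] t 0.7 q6 0.34
shift [-0.546 -2.81   0.809] turn [-0.0002  0.0001 -0.0005]
```

Emit:
{"fn": "carry_out", "kwargs": {
  "deltas": [255,-0.2,-0.33,0,0,0,0,255,-0.4,-0.66,0,0,0,0,255,-0.546,-1,0,0,0,0,255,-0.546,-1,0,0,0,0]
}}

```text
clock: 1.1
tool_pos: [0.4252, 0.232, 0.2528]
eef_rot: [-0.0, -0.118, 0.993, -0.0]
ft_force: [-0.3, 0.4, 0.3]
finger_gap: 0.0002
finger_force: 0.0
```

Emit:
{"fn": "carry_out", "kwargs": {
  "deltas": [255,0,-0.33,0,0,0,0,255,0,-0.66,0,0,0,0,255,0,-1,0,0,0,0,255,0,-1,0,0,0,0]
}}

```text
clock: 1.5
tool_pos: [0.4601, 0.0841, 0.2528]
eef_rot: [-0.0, -0.116, 0.993, -0.0]
ft_force: [0.3, 0.9, -0.4]
finger_gap: 0.0001
finger_force: 0.0
```

```bash
python3 - <<'E'
from h import *
tipP(); sh([-30,42,110])
E
```

```text
tip [-30.  161.4 230.8] F [ 0.5  0.9 -0.4] t 1.5 q6 -0.33
shift [-0.006 -0.795  0.806] turn [-0.0004 -0.0003 -0.0036]
```

Emit:
{"fn": "carry_out", "kwargs": {
  "deltas": [255,0,-0.3,0.1,0,0,-0.0036,255,-0.01,-0.55,0.35,0,0,-0.0036,255,-0.015,-0.795,0.6,0,0,-0.0036,255,-0.015,-0.795,0.806,0,0,-0.0036,255,-0.015,-0.795,0.806,0,0,-0.0036]
}}

```text
clock: 2.0
tool_pos: [0.4867, -0.026, 0.1275]
eef_rot: [-0.004, -0.122, 0.993, 0.002]
ft_force: [-0.2, 0.7, 0.4]
finger_gap: -0.0001
finger_force: 0.0
```

```bash
python3 - <<'E'
from h import *
tipP(); sh([-29,42,69])
s=ctrl.snapshot("wrist"); print(s["xyz"]); save("w1.png",s["image"])
E
```

```text
tip [-30.4  48.2 105.5] F [-0.   0.7  0.4] t 2.0 q6 -0.57
shift [-0.009 -0.042  0.243] turn [ 0.0024 -0.0034  0.0025]
[ 0.41336509 -0.04487896  0.24851981]
```

View pics/w1.png

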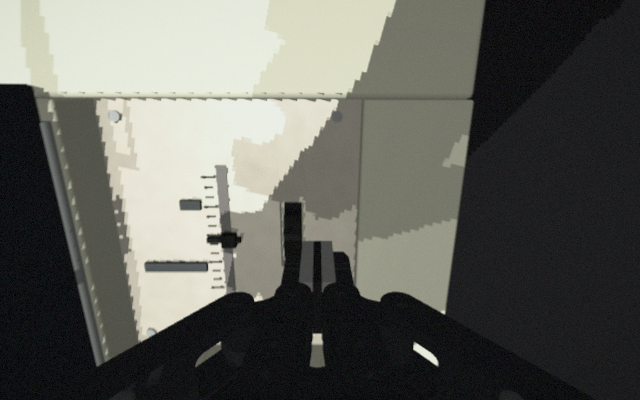

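The wrist view has up as photometer −x. It shows the wheel at (292,235), the needle at (222,240), the short marker at (190,204) and the long marker at (175,267), which lies towards +x. Each fingertip is about 7 mm thick, so I'll put one of them over the wheel.

Emit:
{"fn": "carry_out", "kwargs": {
  "deltas": [255,-0.009,-0.05,0.0,0,0,0,255,-0.009,-0.05,0.1,0,0,0,255,-0.009,-0.05,0.2,0,0,0,255,-0.009,-0.05,0.21,0,0,0,255,-0.009,-0.05,0.21,0,0,0]
}}

```text
clock: 2.55
tool_pos: [0.4919, -0.0334, 0.1002]
eef_rot: [-0.001, -0.123, 0.992, 0.0]
ft_force: [-0.1, 0.5, -0.0]
finger_gap: -0.0
finger_force: 0.0
```

```bash
python3 - <<'E'
from h import *
tipP(); sh([-29,40.5,69])
E
```

```text
tip [-26.9  39.7  78.2] F [ 0.   0.5 -0. ] t 2.55 q6 -0.58
shift [0.014 0.005 0.061] turn [ 0.0004 -0.0005  0.0037]
```

Emit:
{"fn": "carry_out", "kwargs": {
  "deltas": [255,0.014,0.005,0.03,0,0,0.003,255,0.014,0.005,0.055,0,0,0.003,255,0.014,0.005,0.06,0,0,0.003,255,0.014,0.005,0.064,0,0,0.003,255,0.014,0.005,0.064,0,0,0.003]
}}

```text
clock: 3.05
tool_pos: [0.4903, -0.0337, 0.0914]
eef_rot: [0.0, -0.12, 0.993, -0.0]
ft_force: [0.6, -0.1, 0.5]
finger_gap: 0.0004
finger_force: 0.0
```

```bash
python3 - <<'E'
from h import *
tipP()
E
```

```text
tip [-28.5  39.8  69.4] F [ 0.5 -0.2  0.5] t 3.05 q6 -0.58
```

Step down gently until contact shows.

Emit:
{"fn": "carry_out", "kwargs": {
  "deltas": [255,0,0,0.007,0,0,0,255,0,0,0.007,0,0,0,255,0,0,0.007,0,0,0]
}}

```text
clock: 3.35
tool_pos: [0.4904, -0.0337, 0.0904]
eef_rot: [0.0, -0.12, 0.993, -0.0]
ft_force: [0.7, -0.2, 1.0]
finger_gap: -0.0002
finger_force: 0.4
```

Emit:
{"fn": "carry_out", "kwargs": {
  "deltas": [255,0,0,0.004,0,0,0,255,0,0,0.004,0,0,0,255,0,0,0.004,0,0,0]
}}

```text
clock: 3.65
tool_pos: [0.4905, -0.0337, 0.0902]
eef_rot: [0.0, -0.12, 0.993, -0.0]
ft_force: [-1.1, 0.6, 4.5]
finger_gap: -0.0001
finger_force: 2.3
```

Emit:
{"fn": "carry_out", "kwargs": {
  "deltas": [255,-0.015,0,0.003,0,0,0,255,-0.03,0,0.003,0,0,0,255,-0.045,0,0.003,0,0,0,255,-0.06,0,0.003,0,0,0,255,-0.075,0,0.003,0,0,0,255,-0.09,0,0.003,0,0,0,255,-0.105,0,0.003,0,0,0,255,-0.12,0,0.003,0,0,0,255,-0.12,0,0.003,0,0,0]
}}

```text
clock: 4.55
tool_pos: [0.5078, -0.0293, 0.089]
eef_rot: [-0.0, -0.12, 0.993, 0.0]
ft_force: [1.4, -0.9, 1.8]
finger_gap: 0.0004
finger_force: 0.9
```

```bash
cat >> h.py <<'E'
def look(tag,x0=-.06,x1=.02):
    """markers/pointer centre x (photometer mm) in wrist view: rectified panel image, dark profile in three y-bands"""
    s=ctrl.snapshot("wrist"); xs=np.arange(-70,30,.25); ys=np.arange(-62,62,.25)
    g=np.array([[proj(s,toW([x/1000,y/1000,.063])) for x in (xs[0],xs[-1])] for y in (ys[0],ys[-1])]).reshape(4,2).astype(np.float32)
    n,m=len(xs),len(ys)
    H=cv2.getPerspectiveTransform(g,np.float32([[0,0],[n-1,0],[0,m-1],[n-1,m-1]]))
    im=cv2.warpPerspective(s["image"],H,(n,m)); save(tag+".png",im[::1])
    return s,im,xs,ys
E
python3 - <<'E'
from h import *
tipP(); look("r1")
E
```

```text
tip [-10.4  40.   67. ] F [ 1.2 -1.2  1.8] t 4.55 q6 -0.56
```

View pics/r1.png

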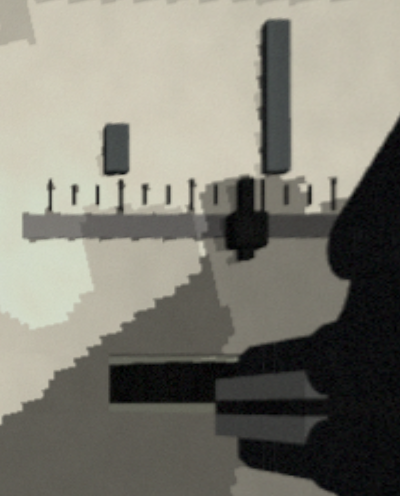

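The rectified panel shows the needle at column 246 (x about −9), up from −19. The long marker is at column 277 (x about −1). A second, shorter stroke is needed.

Emit:
{"fn": "carry_out", "kwargs": {
  "deltas": [255,0,0,-0.03,0,0,0,255,0.06,0,-0.03,0,0,0,255,0.12,0,-0.03,0,0,0,255,0.12,0,-0.03,0,0,0,255,0.12,0,-0.006,0,0,0,255,0.12,0,-0.003,0,0,0,255,0.12,0,0,0,0,0,255,0.12,0,0,0,0,0]
}}

```text
clock: 5.4
tool_pos: [0.4913, -0.0338, 0.0903]
eef_rot: [0.001, -0.12, 0.993, -0.0]
ft_force: [-0.3, 1.3, 9.6]
finger_gap: -0.0001
finger_force: 4.4
```

Emit:
{"fn": "carry_out", "kwargs": {
  "deltas": [255,-0.015,0,0,0,0,0,255,-0.03,0,0,0,0,0,255,-0.045,0,0,0,0,0,255,-0.06,0,0,0,0,0,255,-0.07,0,0,0,0,0,255,-0.07,0,0,0,0,0]
}}

```text
clock: 6.0
tool_pos: [0.5016, -0.0312, 0.0901]
eef_rot: [0.001, -0.12, 0.993, -0.0]
ft_force: [-0.0, 1.4, 7.5]
finger_gap: -0.0001
finger_force: 3.7
```

```bash
cat >> h.py <<'E'
def meas(tag):
    s,im,xs,ys=look(tag); g=cv2.cvtColor(im,cv2.COLOR_RGB2GRAY); C=toP(s["xyz"])*1000
    row=lambda y:int((y+62)*4)
    out={}
    # long marker above groove, y -50..-30; needle free part y -13..-9 (dark <45)
    a=g[row(-50):row(-28)].astype(float).mean(0); b=g[row(-12):row(-1)].astype(float).mean(0)
    for k,p,z in(("long",a,63.),("ptr",b,65.5)):
        lo=(p.min()+np.median(p))/2; w=np.where((p<lo)&(xs<12)&(xs>-15))[0]; x0,x1=xs[w[0]],xs[w[-1]]
        x=(x0+x1)/2; t=(z-C[2])/(63-C[2]); out[k]=(round(C[0]+(x-C[0])*t,2),round(x1-x0,1))
    print(out,"cam",C.round(0))
E
python3 - <<'E'
from h import *
tipP(); meas("r2")
E
```

```text
tip [-16.9  39.5  68.1] F [0.3 1.3 7.5] t 6.0 q6 -0.56
{'long': (np.float64(-1.38), np.float64(7.2)), 'ptr': (np.float64(1.48), np.float64(17.2))} cam [-94.  39. 210.]
```

View pics/r2.png

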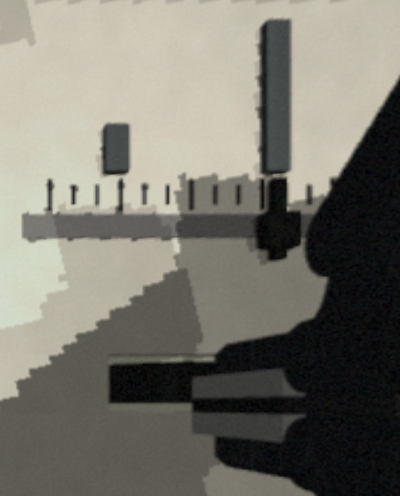

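The needle spans columns 270–287 and the marker's top face 265–291, so they are nearly in line. Parallax leaves about 1 mm of doubt, so I'll lift off and look from straight above.

Emit:
{"fn": "carry_out", "kwargs": {
  "deltas": [255,0,0,-0.1,0,0,0,255,0,0,-0.35,0,0,0,255,-0.1,-0.1,-0.6,0,0,0,255,-0.3,-0.27,-0.613,0,0,0,255,-0.5,-0.27,-0.613,0,0,0,255,-0.6,-0.27,-0.613,0,0,0,255,-0.6,-0.27,-0.613,0,0,0,255,-0.6,-0.27,-0.613,0,0,0]
}}

```text
clock: 6.85
tool_pos: [0.5971, -0.0489, 0.1812]
eef_rot: [-0.0, -0.12, 0.993, 0.0]
ft_force: [0.5, 0.6, -0.0]
finger_gap: 0.0003
finger_force: 0.0
```

```bash
python3 - <<'E'
from h import *
tipP(); meas("r3")
import cv2
im=cv2.imread("pics/r3.png"); cv2.imwrite("pics/r3b.png",cv2.resize(im[30:300,160:360],None,fx=2.2,fy=2.2,interpolation=cv2.INTER_CUBIC))
E
```

```text
tip [ 71.6  -0.3 159.2] F [ 0.6  0.4 -0. ] t 6.85 q6 -0.54
{'long': (np.float64(-0.12), np.float64(4.8)), 'ptr': (np.float64(-0.17), np.float64(6.8))} cam [ -5.  -0. 302.]
```

View pics/r3b.png

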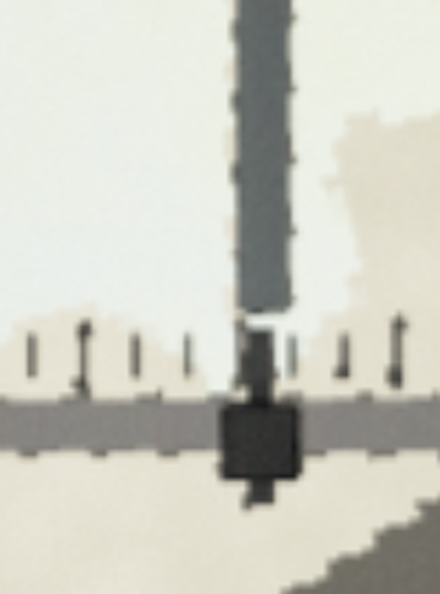

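```bash
python3 - <<'E'
from h import *
import cv2
im=cv2.imread("pics/r3.png",0).astype(float); xs=np.arange(-70,30,.25); C=-5.
row=lambda y:int((y+62)*4)
for n,y0,y1,a,b in(("long",-50,-25,-9,9),("long near",-32,-23,-9,9),("needle",-15.5,-12,-4,1.8),("carr",-3.5,1,-9,9),("tail",3,5,-5,4)):
    p=im[row(y0):row(y1)].mean(0); k=(xs>a)&(xs<b); w=np.clip(np.percentile(p[k],95)-p[k],0,None); w[w<.25*w.max()]=0
    print(n,(xs[k]*w).sum()/w.sum(), row(y0),row(y1), (w>.5*w.max()).sum()*.25)
E
```

```text
long -0.22263446087713015 48 148 6.25
long near -0.19126078770478533 120 156 6.25
needle -1.0226569541704222 186 200 4.25
carr -0.42179273966453085 234 252 9.0
tail -1.8710292941775097 260 268 1.25
```

Seen from directly above, needle and marker are in line to within about 0.4 mm, which is good enough. Now I'll go over and behind the hatch.

Emit:
{"fn": "carry_out", "kwargs": {
  "deltas": [255,0,0,-0.3,0,0,0,255,0,0,-0.6,0,0,0,255,0,0,-0.9,0,0,0,255,0,0,-0.9,0,0,0,255,0.09,-0.3,-0.9,0,0,0,255,0.18,-0.6,-0.9,0,0,0,255,0.18,-0.85,-0.9,0,0,0,255,0.18,-0.85,-0.9,0,0,0,255,0.18,-0.85,-0.9,0,0,0]
}}

```text
clock: 7.8
tool_pos: [0.6007, -0.18, 0.3159]
eef_rot: [-0.0, -0.119, 0.993, 0.0]
ft_force: [-0.5, 0.1, 0.9]
finger_gap: -0.0001
finger_force: 0.0
```

```bash
python3 - <<'E'
from h import *
tipP(); sh([45,-125,234])
E
```

```text
tip [  44.2 -128.5  293.9] F [-0.5  0.2  0.9] t 7.8 q6 -0.74
shift [-0.006  0.023  0.399] turn [ 0.0004 -0.0003 -0.0003]
```

Emit:
{"fn": "carry_out", "kwargs": {
  "deltas": [255,-0.006,0.023,0.2,0,0,0,255,-0.006,0.023,0.399,0,0,0,255,-0.006,0.023,0.399,0,0,0,255,-0.006,0.023,0.399,0,0,0]
}}

```text
clock: 8.2
tool_pos: [0.6012, -0.1746, 0.2571]
eef_rot: [-0.0, -0.12, 0.993, 0.0]
ft_force: [-0.0, -0.3, 0.7]
finger_gap: -0.0
finger_force: 0.0
```

Emit:
{"fn": "carry_out", "kwargs": {
  "deltas": [255,0,0.133,0,0,0,0,255,0,0.18,0,0,0,0,255,0,0.229,0,0,0,0,255,0,0.276,0,0,0,0,255,0,0.323,0,0,0,0,255,0,0.37,0.003,0,0,0,255,0,0.416,0.006,0,0,0]
}}

```text
clock: 8.9
tool_pos: [0.5867, -0.1147, 0.2552]
eef_rot: [-0.0, -0.12, 0.993, 0.0]
ft_force: [1.3, -0.8, -0.7]
finger_gap: 0.0
finger_force: 0.7
```

```bash
python3 - <<'E'
from h import *
tipP()
s=ctrl.snapshot("scene"); save("s2.png",cv2.resize(s["image"][60:290,180:460],None,fx=2.5,fy=2.5))
E
```

```text
tip [ 46.  -61.7 233.2] F [ 1.  -1.1 -0.7] t 8.9 q6 -0.65
```

View pics/s2.png

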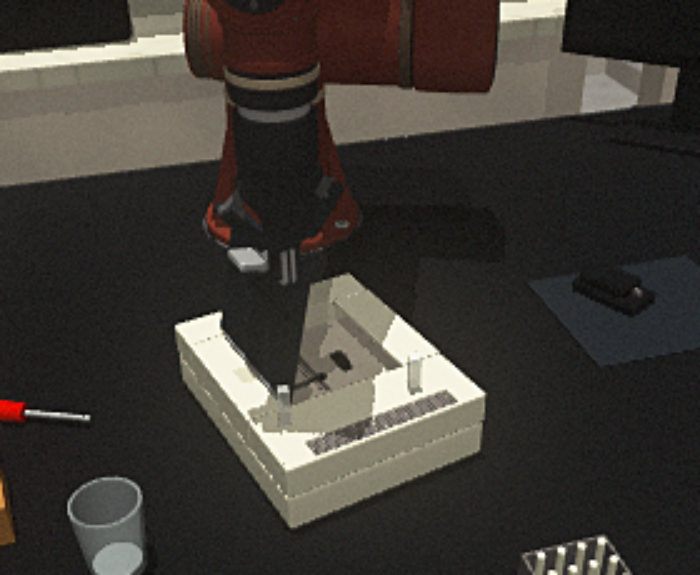

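The hatch is following the fingertips and nothing else is touched. I'll continue the arc.

Emit:
{"fn": "carry_out", "kwargs": {
  "deltas": [255,0,0.091,0.017,0,0,0,255,0,0.181,0.045,0,0,0,255,0,0.267,0.08,0,0,0,255,0,0.349,0.124,0,0,0,255,0,0.427,0.177,0,0,0,255,0,0.499,0.236,0,0,0,255,0,0.564,0.303,0,0,0,255,0,0.623,0.375,0,0,0,255,0,0.673,0.453,0,0,0,255,0,0.717,0.536,0,0,0]
}}

```text
clock: 9.95
tool_pos: [0.561, -0.01, 0.1739]
eef_rot: [0.0, -0.12, 0.993, 0.0]
ft_force: [0.2, -0.6, 0.4]
finger_gap: 0.0
finger_force: 0.4
```

```bash
python3 - <<'E'
from h import *
tipP()
for th in (.3,.2,.1,.05,0.,-.01):
    c,s=np.cos(th),np.sin(th); print(th,((-82.5+140*c-4*s-44.9)/150).round(3),((152.7-94.5-140*s-4*c)/150).round(3))
E
```

```text
tip [ 45.8  46.1 151.9] F [ 0.  -0.6  0.4] t 9.95 q6 -0.49
0.3 0.034 0.087
0.2 0.06 0.176
0.1 0.077 0.268
0.05 0.082 0.315
0.0 0.084 0.361
-0.01 0.084 0.371
```

Emit:
{"fn": "carry_out", "kwargs": {
  "deltas": [255,0,0.034,0.087,0,0,0,255,0,0.06,0.176,0,0,0,255,0,0.077,0.268,0,0,0,255,0,0.082,0.315,0,0,0,255,0,0.084,0.35,0,0,0,255,0,0.084,0.361,0,0,0,255,0,0.084,0.366,0,0,0,255,0,0.084,0.366,0,0,0]
}}

```text
clock: 10.75
tool_pos: [0.5586, 0.0013, 0.1206]
eef_rot: [0.0, -0.12, 0.993, -0.0]
ft_force: [0.1, 0.4, 1.3]
finger_gap: -0.0001
finger_force: 0.5
```

```bash
python3 - <<'E'
from h import *
tipP()
E
```

```text
tip [46.1 57.7 98.6] F [0.2 0.3 1.3] t 10.75 q6 -0.47
```

Press a little more, to be sure it is against the frame.

Emit:
{"fn": "carry_out", "kwargs": {
  "deltas": [255,0,0,0.007,0,0,0,255,0,0,0.014,0,0,0,255,0,0,0.014,0,0,0]
}}

```text
clock: 11.05
tool_pos: [0.5587, 0.0013, 0.1203]
eef_rot: [0.001, -0.12, 0.993, -0.0]
ft_force: [-8.1, 0.8, 16.4]
finger_gap: 0.0002
finger_force: 8.3
```

```bash
python3 - <<'E'
from h import *
tipP()
E
```

```text
tip [46.3 57.6 98.3] F [-7.7  2.7 16.4] t 11.05 q6 -0.47
```

The hatch is hard against the frame: 16 N with no further travel. Next I'll lift, open the gripper and look at the wing.

Emit:
{"fn": "carry_out", "kwargs": {
  "deltas": [255,0,0,-0.3,0,0,0,255,0,0,-0.6,0,0,0,0,0.2,-0.01,-0.6,0,0,0,0,0.44,-0.017,-0.6,0,0,0,0,0.44,-0.017,-0.6,0,0,0,0,0.44,-0.017,-0.6,0,0,0]
}}

```text
clock: 11.65
tool_pos: [0.4949, -0.017, 0.2085]
eef_rot: [0.001, -0.119, 0.993, -0.0]
ft_force: [-0.2, 0.4, 0.4]
finger_gap: 0.0583
finger_force: 0.0
```

```bash
python3 - <<'E'
from h import *
tipP(); print(ctrl.get_state()["finger_gap"])
s=ctrl.snapshot("wrist"); save("w3.png",s["image"])
Q=toP(cloud(s))*1000
m=(Q[...,2]>125)&(Q[...,2]<138)&(abs(Q[...,0]+20)<30)&(abs(Q[...,1]-55)<30)
r=cv2.minAreaRect(Q[m][:,:2].astype(np.float32)); print(m.sum(),r); print(cv2.boxPoints(r))
m=(abs(Q[...,0]-45)<8)&(abs(Q[...,1]-30)<25); print("hatch z",np.median(Q[m][:,2]))
m=(abs(Q[...,0]+80)<15)&(abs(Q[...,1]-60)<15); print("hatch z",np.median(Q[m][:,2]))
sh([-20,55,103.5])
E
```

```text
tip [-20.   54.9 186.5] F [-0.1  0.4  0.4] t 11.65 q6 -0.54
0.05826032652246948
842 ((-21.562240600585938, 53.4688720703125), (8.744527816772461, 37.513248443603516), 89.56697845458984)
[[-40.35137    49.238487 ]
 [ -2.839196   48.95498  ]
 [ -2.7731094  57.699257 ]
 [-40.285286   57.982765 ]]
hatch z 98.60559106758987
hatch z 98.3635091929311
shift [0.003 0.001 0.552] turn [-0.0003  0.0007  0.0003]
```

View pics/w3.png

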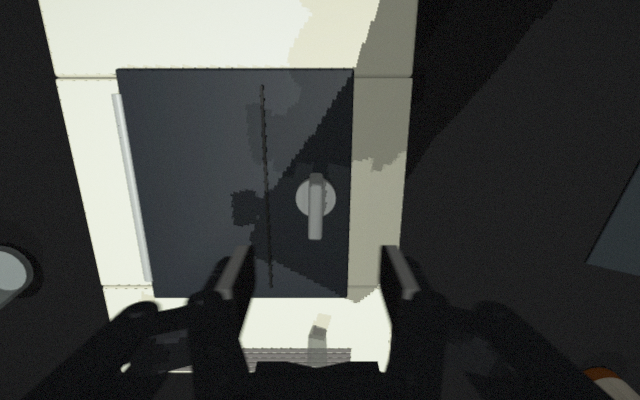

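The wrist view shows the hatch lying shut at 98.5 mm and the wing blade at about (316,207), along photometer x (angle about 0). I'll descend and grip it.

Emit:
{"fn": "carry_out", "kwargs": {
  "deltas": [0,0.008,-0.004,0.2,0,0,0,0,0.008,-0.004,0.4,0,0,0,0,0.008,-0.004,0.552,0,0,0,0,0.008,-0.004,0.552,0,0,0,255,0.008,-0.004,0.552,0,0,0,255,0.008,-0.004,0.552,0,0,0,255,0.008,-0.004,0.552,0,0,0,255,0.008,-0.004,0.552,0,0,0,255,0.008,-0.004,0.552,0,0,0],
  "newtons": 30
}}

```text
clock: 12.6
tool_pos: [0.4947, -0.0178, 0.1267]
eef_rot: [0.001, -0.12, 0.993, -0.001]
ft_force: [-0.9, 1.5, 6.7]
finger_gap: 0.013
finger_force: 2.5
```

```bash
python3 - <<'E'
from h import *
tipP(); s=ctrl.get_state(); print(s["finger_gap"],s["finger_force"],s["ft_torque"])
E
```

```text
tip [-20.4  54.1 104.7] F [-0.5  1.6  6.7] t 12.6 q6 -0.54
0.012955890231062176 2.5411628252186347 [0.29613968 0.15753463 0.04274321]
```

Emit:
{"fn": "carry_out", "kwargs": {
  "deltas": [255,0,0,0,0,0,0,255,0,0,0,0,0,0,255,0,0,0,0,0,0]
}}

```text
clock: 12.9
tool_pos: [0.4948, -0.0181, 0.1268]
eef_rot: [0.001, -0.12, 0.993, -0.001]
ft_force: [1.0, -1.6, 5.7]
finger_gap: 0.0087
finger_force: 33.0
```

Emit:
{"fn": "carry_out", "kwargs": {
  "deltas": [255,0,0,0,0,0,0.06,255,0,0,0,0,0,0.12,255,0,0,0,0,0,0.18,255,0,0,0,0,0,0.24,255,0,0,0,0,0,0.3,255,0,0,0,0,0,0.36,255,0,0,0,0,0,0.42,255,0,0,0,0,0,0.48,255,0,0,0,0,0,0.5,255,0,0,0,0,0,0.5]
}}

```text
clock: 13.9
tool_pos: [0.4945, -0.0196, 0.1269]
eef_rot: [0.002, 0.372, 0.928, -0.002]
ft_force: [-3.1, -10.0, 5.6]
finger_gap: 0.0084
finger_force: 33.0
```

```bash
python3 - <<'E'
from h import *
tipP(); s=ctrl.get_state(); print(s["finger_gap"],s["ft_torque"]); sh([-20.5,54.3,104.7],-90)
E
```

```text
tip [-21.   52.4 104.9] F [-5.4 -9.   5.6] t 13.9 q6 0.46
0.00843794341292583 [-2.09338307  0.46239192 -0.05187999]
shift [0.008 0.01  0.001] turn [-0.0003  0.0026  0.2845]
```

Emit:
{"fn": "carry_out", "kwargs": {
  "deltas": [255,0,0,0,0,0,0.06,255,0,0,0,0,0,0.12,255,0,0,0,0,0,0.18,255,0,0,0,0,0,0.24,255,0,0,0,0,0,0.28,255,0,0,0,0,0,0.295,255,0,0,0,0,0,0.31,255,0,0,0,0,0,0.31,255,0,0,0,0,0,0.31]
}}

```text
clock: 14.8
tool_pos: [0.4937, -0.02, 0.1268]
eef_rot: [0.002, 0.637, 0.771, -0.002]
ft_force: [-7.4, -13.7, 8.4]
finger_gap: 0.0084
finger_force: 43.9
```

```bash
python3 - <<'E'
from h import *
tipP(); s=ctrl.get_state(); print(s["finger_gap"],s["ft_torque"]); sh([-20.5,54.3,104.7],-90)
E
```

```text
tip [-21.9  52.1 104.8] F [-10.4 -11.5   8.4] t 14.8 q6 1.08
0.008381011676449553 [-2.80911526  1.42417708  0.80343022]
shift [0.014 0.009 0.001] turn [-0.0006  0.003  -0.0243]
```

The knob is at its stop: torque is up to 0.8 Nm past 90°. I'll release, lift away and check.

Emit:
{"fn": "carry_out", "kwargs": {
  "deltas": [0,0,0,0,0,0,0,0,0,0,0,0,0,0,0,0,0,0,0,0,0,0,0,0,0,0,0,0,0,0,0,0,0,0,0,0,0,0,-0.2,0,0,0,0,0,0,-0.5,0,0,0,0,0,0,-0.8,0,0,0,0,0,0,-0.8,0,0,0]
}}

```text
clock: 15.7
tool_pos: [0.4959, -0.0181, 0.2516]
eef_rot: [0.004, 0.636, 0.771, 0.002]
ft_force: [0.6, -0.9, -0.5]
finger_gap: 0.0855
finger_force: 0.0
```

```bash
python3 - <<'E'
from h import *
tipP()
s=ctrl.snapshot("wrist"); save("w4.png",s["image"])
Q=toP(cloud(s))*1000
m=(Q[...,2]>125)&(Q[...,2]<138)&(abs(Q[...,0]+20)<30)&(abs(Q[...,1]-55)<30)
r=cv2.minAreaRect(Q[m][:,:2].astype(np.float32)); print(m.sum(),r)
m=(abs(Q[...,0]-45)<8)&(abs(Q[...,1]-30)<25); print("hatch z",np.median(Q[m][:,2]))
t=ctrl.snapshot("scene"); save("s4.png",t["image"])
E
```

```text
tip [-19.2  53.6 229.6] F [ 0.3 -1.  -0.5] t 15.7 q6 1.08
593 ((-21.115764617919922, 54.3349609375), (37.765384674072266, 9.002862930297852), 89.92445373535156)
hatch z 296.93265515838465
```

View pics/w4.png

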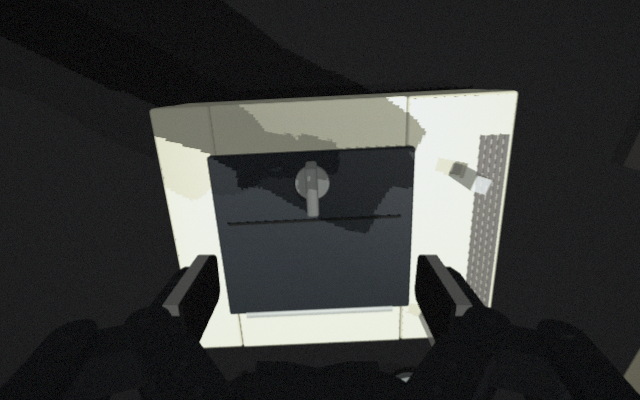

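View pics/s4.png

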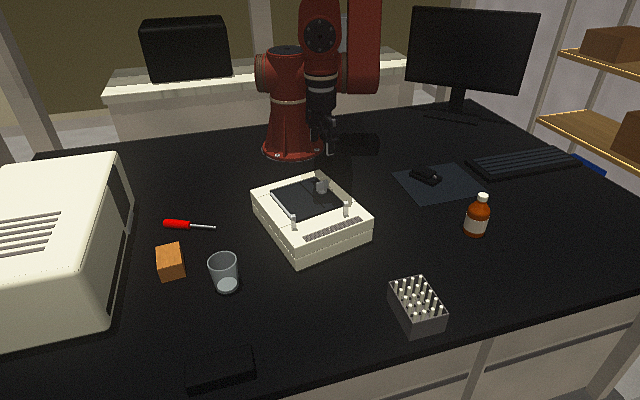

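The hatch is shut. The wing at (312,190) now lies along y, turned about 90° from before. Both cuvettes at (293,222) and (346,209) are standing, and everything else is where it was.

```bash
python3 -c "
from rig import ctrl
print(ctrl.hand_in())"
```

```text
the job is handed in; nothing more can be done
None
```

The job is handed in at about 16 s on the robot clock: the pointer is in line with the long marker to about 0.5 mm, the hatch was pressed fully shut, the wing knob was then turned clockwise a quarter turn to its stop, and both cuvettes are standing with the rest of the bench as it was.

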